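# Vortex the sample in touch mode

### The job

Mix the sample on the vortex mixer: set its rocker switch to touch mode by pushing the half away from the speed dial fully down, then take the one tall tube out of the wire rack, stand it upright, tip down, in the mixer's rubber cup and press until the spring-loaded cup has sunk about 5 mm of its 8 mm travel. Keep it pressed there, the tube in your grip, for at least two seconds without a break, and finish still holding it pressed like that. Touch the mixer with nothing but the tube while you press, and leave the short tubes and everything else on the bench as they are.

Things in the scene. Friction and masses are not known exactly. Their poses are not given: they have to be found in the camera images.
- mixer: Vortex mixer, fixed: 165 mm deep (its x), 125 wide (y), 100 high, 136 to the rim of the cup on top. Origin: centre of the underside; x from front to back, z up. On the low front deck (58 mm up at the rocker, rising 15 degrees to the back): rocker switch on the right (-y) half, round speed dial (40 mm across, 16 high) on the left (+y).
- cup_floor (a point): Centre of the flat floor inside the mixer's black rubber cup, 120 mm above the bench when the cup is up; the point sinks with the cup, its z points up. The cup is 16 mm deep, 30 mm wide at the floor and 39 mm at the rim, which stands 16 mm above this point.
- cup (a joint): How far the cup is pressed down, in m: 0 up, 0.008 at its stop. Spring-loaded straight up: about 3 N to start it, then 1 N more for each mm, so about 8 N at 5 mm and 11 N at the stop.
- rocker (a joint): Tilt of the mixer's rocker switch (32 mm long across the mixer, 20 mm wide, hinged across its middle), in rad: +0.22 touch mode (the half away from the dial fully down), 0 off, -0.22 continuous. It stays where it is put; about 2 N at the middle of a half tilts it, then it meets a firm stop.
- rocker_touch (a point): Centre of the top of the touch half of the rocker, the half away from the speed dial, 12.5 mm from the rocker's hinge line; press down here. Moves with the rocker (about 5 mm from end to end). At rest about 66 mm above the bench when the rocker is level.
- rack: Steel wire tube rack, fixed: 2 rows (along its x) of 4 cells (along its y), 36 mm between cell centres, 72 x 144 mm, top wires 66 mm up, tubes stand on a sheet 12 mm above the bench. Origin: centre of the underside. Four cells hold tubes, never two side by side in a row or column.
- sample_tube: The sample: the only tall tube in the rack, 115 mm long, of white translucent plastic, 29 mm across with a conical tip (flat end 9 mm across, cone 15 mm long) and a screw cap 35 mm across over the top 17 mm. About 40 to 75 g. Origin: centre of the tip's flat end; z points along the tube to the cap.
- short_tube_1: Short tube in the rack, same look and diameters as the sample but 84 mm long; not to be used. Origin: centre of the tip; z points to the cap.
- short_tube_2: Short tube in the rack, same look and diameters as the sample but 84 mm long; not to be used. Origin: centre of the tip; z points to the cap.
- short_tube_3: Short tube in the rack, same look and diameters as the sample but 84 mm long; not to be used. Origin: centre of the tip; z points to the cap.
- petri_stack: Bystander on the bench: taped stack of three Petri dishes, 90 mm across, 46 mm high. Origin: centre of the underside.
- petri_dish: Bystander on the bench: single closed Petri dish, 90 mm across, 15 mm high. Origin: centre of the underside.
- spray_bottle: Bystander on the bench: white spray bottle with a trigger head, 80 mm across, about 200 mm high. Origin: centre of the underside.
- media_bottle: Bystander on the bench: brown jar with a screw lid, 70 mm across, 120 mm high. Origin: centre of the underside.
- tip_box: Bystander on the bench: closed pipette-tip box, 124 x 86 mm, 62 mm high. Origin: centre of the underside.
Things that resemble listed ones, but are neither listed nor needed, are in the scene too. Leave any pink or turquoise look-alike of the rack alone.

How it is judged (in metres and radians):
On the way, in this order (a step that is already met when the one before it is completed fails the run):
1. the rocker is in touch mode, its half away from the dial down (above 0.15 rad) (value of joint rocker above 0.15 rad), for 0.2 s.
2. the sample tube, gripped and upright, presses the cup 3 to 7 mm down for two seconds (value of joint cup between 0.003 and 0.007 m and distance between sample_tube and cup_floor below 0.01 m and angle between sample_tube's own z axis and vertical below 0.17 rad and contact force between sample_tube and mixer above 3 N and contact force between the fingers and sample_tube above 3 N and contact force between each of the fingers, the arm and mixer below 0.5 N), for 2 s.
At the end, for the whole second after the job is handed in: Still holding: rocker in touch mode (over 0.15 rad); the sample tube, gripped with over 3 N, is within 0.17 rad of upright, its tip within 10 mm of the cup floor's centre, bearing on the cup with over 3 N and keeping it 3 to 7 mm down; arm and fingers do not touch the mixer (all of step 2 and value of joint rocker above 0.15 rad and contact force between sample_tube and rack below 0.1 N); the arm keeps its last pose, push and grip.
It fails at once if another thing on the bench is shifted by more than 30 mm (distance of any of short_tube_1, short_tube_2, short_tube_3, petri_stack, petri_dish, spray_bottle, media_bottle, tip_box from where it was at the start of the episode above 0.03 m).
It fails at once if another tube, bottle or dish is tipped by more than 0.35 rad (angle between any of short_tube_1, short_tube_2, short_tube_3, petri_stack, petri_dish, spray_bottle, media_bottle, tip_box's own z axis and vertical above 0.35 rad).
It also fails if it takes over 61 s, if anything falls off the work surface, if the arm or the gripper's body presses on something with over 40 N, if the wrist force passes 120 N, or if a joint passes its speed limit or range.

### The arm

A 6-joint arm with a two-finger parallel gripper is mounted at the origin on the work surface. World frame = base frame: x ahead of the robot, y to its left, z up, the work surface at z = 0. Lengths are in m, angles in degrees, forces in N, time in s.
With the tool pointing down it reaches from about 0.35 to 0.975 m from the base axis. Payload 7.1 kg.
Tool frame: the origin (TCP) lies at the very end of the fingers, on their centre line; the grasp point (between the pads) lies 19 mm behind it; z points along the fingers, y is the line along which they close (so a half turn about z gives the same grasp; the last joint's range is limited). The gripper opens to 88 mm and grips with 3 to 60 N. Pads are 20 mm wide; open, the fingers measure 115 mm over their backs; the gripper's body (75 mm by 178 mm) begins 61 mm behind the grasp point.
Start: joints at [68.698, 24.242, 93.386, -0, 62.372, -1.089], TCP at [0.216, 0.587, 0.223] pointing down, gripper open.
Joint ranges: [-172.04, 172.04], [-51.8, 120.97], [4.93, 147.93], [-75.15, 255.16], [6.16, 154.13], [-145.62, 145.62]. Speed limits (degrees/s): [136.94, 136.94, 172.46, 180, 180, 180].

### API

Orientations are given as [roll, pitch, yaw] about the fixed x, y, z axes, in that order (R = Rz(yaw) Ry(pitch) Rx(roll)).
In Python, from workcell import sensors, read_camera, get_calibration, order gives the robot as it stands.
- The arm moves only by the tool step_arm, never from a script. Its argument "motion" is a list of rows, each an object with "gripper": the closure, from -1 (fully open) to 1 (shut); "dp": the shift along the tool's x, y, z normalised to -1 to 1, where 1 is 0.4 m, a list of three; "spin": the turn about the tool's z normalised to -1 to 1, where 1 is 90 degrees. A call has exactly 5 rows; each row is the pose to reach, as a shift and turn from the pose commanded when the call began, along the tool's axes at that moment; what a row does not reach only later rows make up. A row lasts 1/8 s, in which the tool goes at most 62.5 mm and 10.7 degrees, less where a joint would pass 70% of its speed; a pose out of reach is approached as far as the arm can. A call with a number of a shift or a turn outside -1 to 1 is refused whole. A call with a gripper value outside its range is refused whole. The fingers move at their own pace and stop on an object; the grip force is fixed at half the most. Time passes only in rows, so rows that repeat a pose let the fingers close, or fill a call up. It gives the time, the measured TCP pose, the force, the opening and the grip force at its end, in the units of the state.
- sensors.sense(): the state, without advancing time (a new reading comes with each control period).
- read_camera(name): name is "side" or "top" or "wrist"; returns the picture (420x560x3 uint8, blue, green, red); there is no depth.
- get_calibration(name): a dict with "fov_y" (degrees; the focal length in pixels is half the picture's height over the tangent of half this angle, whatever the lens; pixels are square), "cx", "cy" (the principal point, pixels), "rvec" (rotation vector, rad) and "tvec" (3), from world to camera coordinates, as OpenCV has them. Camera axes: x right, y down, z forward; pixel columns grow to the right and rows downward; lengths in m; the calibration is good to about 2 mm. A picture is of the moment at which its call begins: read the wrist's pose just before it. get_calibration takes no time and is no camera call; for the wrist camera it gives the pose at the moment of the call.
- order.hand_in(): hands the job in; it is judged then, once.
The state is a dict: "t": time; "joints": joint angles; "qvel": joint speeds; "effort": joint torques, N m; "tool_pos": TCP position; "tcp_rot": TCP orientation; "wrist_force": force on the tool from outside, world axes, zero at the start; "ft_torque": the same for the moment, N m; "gripper_width": finger opening in m; "finger_force": force on a finger pad.
Only numpy, scipy, OpenCV 4.12 (cv2) and the standard library are available. Lean on these libraries where they do the work, as an engineer would, in place of code of your own. Each camera call takes 0.05 s, during which the arm holds its last target. There are 200 camera calls.

## Working session

There is one attempt and no reset: what is moved stays moved. The work goes in short steps, Python scripts to look and compute and a tool call to move; the robot and the scene stay as the last step left them, time stands still between calls to the robot, and variables do not carry over. Pictures are saved under pics/ and viewed, at most 10 in all, crops included, and the job is handed in when it is done.

Besides the shell and the picture viewer there is one more tool, called after "Request:" as a command line: name --argument value ..., lists and objects as JSON in quotes. step_arm: Moves the arm, as the interface text tells. Scaled input: -1 to 1 covers 0.4 m each way for a shift and 90 degrees each way for a turn. Its arguments: {"type":"object","properties":{"motion":{"type":"array","items":{"type":"object","properties":{"gripper":{"type":"number"},"dp":{"type":"array","items":{"type":"number","minimum":-1,"maximum":1}},"spin":{"type":"number","minimum":-1,"maximum":1}}}}},"required":["motion"]}

```bash
mkdir -p pics; cat > h.py <<'E'
import numpy as np, cv2
from workcell import sensors, read_camera, get_calibration, order
def cal(n):
    c=get_calibration(n); f=210/np.tan(np.radians(c['fov_y'])/2)
    K=np.array([[f,0,c['cx']],[0,f,c['cy']],[0,0,1]]); R=cv2.Rodrigues(np.array(c['rvec'],float))[0]
    return K,R,np.array(c['tvec'],float).ravel()
def ray(C,px):
    K,R,t=C; d=R.T@np.linalg.solve(K,[px[0],px[1],1.]); return -R.T@t,d
def onz(C,px,z):
    o,d=ray(C,px); return o+d*(z-o[2])/d[2]
def proj(C,P):
    K,R,t=C; q=K@(R@np.array(P,float)+t); return q[:2]/q[2]
E
python3 - <<'E'
from h import *
for n in ['top','side']:
    cv2.imwrite(f'pics/{n}0.png',cv2.resize(read_camera(n),(800,600),interpolation=cv2.INTER_CUBIC))
    c=cal(n); print(n,get_calibration(n),-c[1].T@c[2])
print(sensors.sense())
E
```

```text
top {'fov_y': 44.90614031032056, 'cx': 281.4392991779025, 'cy': 216.74416303978907, 'rvec': array([ 2.12574904, -2.13606555,  0.19590352]), 'tvec': array([0.03037335, 0.5274137 , 1.28151574])} [0.29264253 0.03578976 1.35441861]
side {'fov_y': 57.40144883224912, 'cx': 279.9026719980299, 'cy': 208.0015425460799, 'rvec': array([ 0.23856731, -2.81972318,  1.17117021]), 'tvec': array([0.50236893, 0.11195625, 1.04951294])} [0.3686685  0.74064248 0.82578352]
{'t': 0.1, 'joints': array([ 6.86975100e+01,  2.42815307e+01,  9.34266198e+01, -8.01026622e-04,
        6.23718587e+01, -1.08956461e+00]), 'qvel': array([ 0.03791023,  0.00720905, -0.08065195,  0.13269149,  0.08028662,
        0.01335968]), 'effort': array([ 3.04451760e-04, -5.45617783e+01, -2.74324214e+01,  6.46419567e-02,
        1.88505248e-02, -3.84689247e-05]), 'tool_pos': array([0.21575096, 0.58604704, 0.2219663 ]), 'tcp_rot': array([-1.79919992e+02, -8.12358659e-04,  1.59787446e+02]), 'wrist_force': array([0.20193519, 0.09584953, 0.20310334]), 'ft_torque': array([ 0.01166068,  0.00256223, -0.01901779]), 'finger_force': 0.0, 'gripper_width': 0.08786502278614046}
```

View pics/top0.png

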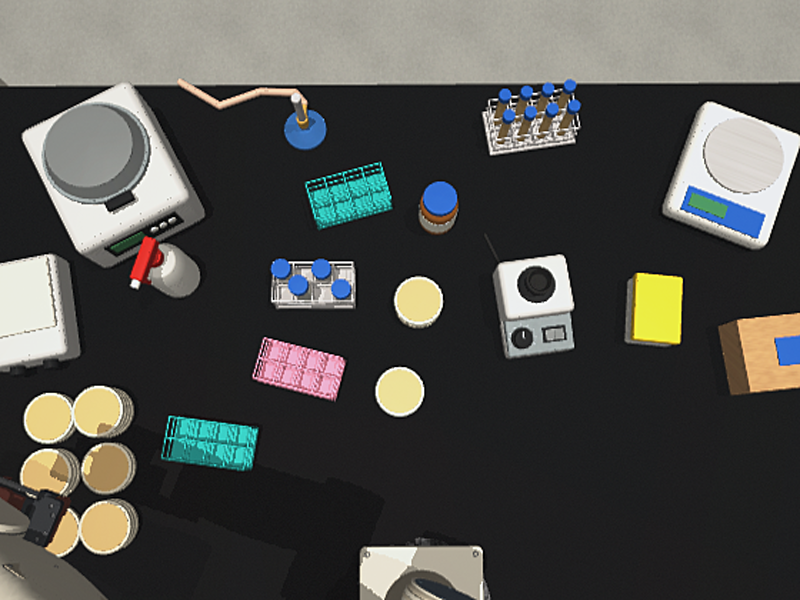

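View pics/side0.png

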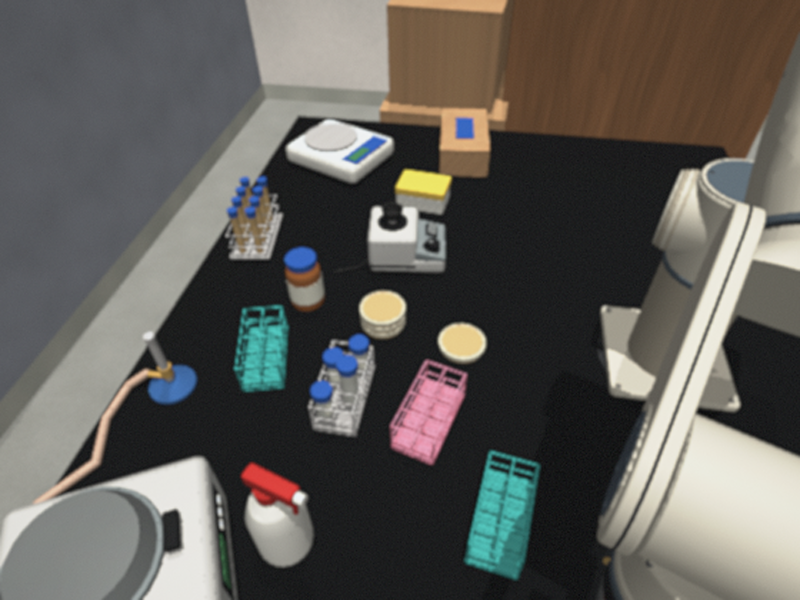

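Top view (800 px wide): rack at (313,284) with blue caps at (280,268), (321,269), (298,285) and (341,289). The mixer is at (537,305), with its dial at (521,338), rocker at (555,334) and cup at (536,284). I'll enlarge both to find the tall tube and measure.

```bash
python3 - <<'E'
from h import *
t=cv2.imread('pics/top0.png');t=read_camera('top');s=read_camera('side')
def crop(im,x,y,w,h,W,H): return cv2.resize(im[y:y+h,x:x+w],(W,H),interpolation=cv2.INTER_CUBIC)
a=crop(t,185,175,70,50,400,286); b=crop(s,210,225,60,85,400,567)[:, :]
m=crop(t,340,172,70,85,400,486)
cv2.imwrite('pics/c1.png',np.vstack([np.hstack([a]),cv2.resize(crop(s,250,135,70,60,400,300),(400,300))]))
L=np.hstack([np.vstack([a,crop(s,250,135,70,54,400,309)]),cv2.resize(b,(400,595))])
cv2.imwrite('pics/c1.png',L); cv2.imwrite('pics/c2.png',m)
E
```

```text
(no output)
```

View pics/c1.png

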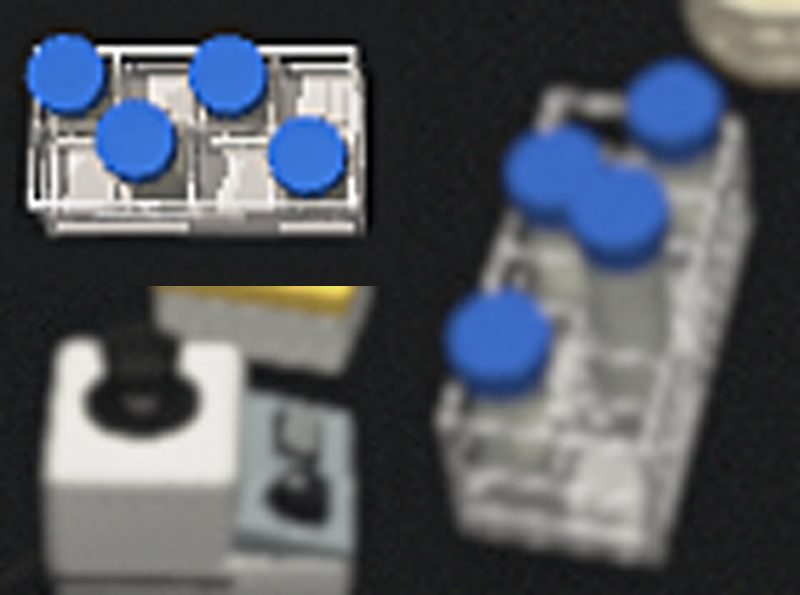

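View pics/c2.png

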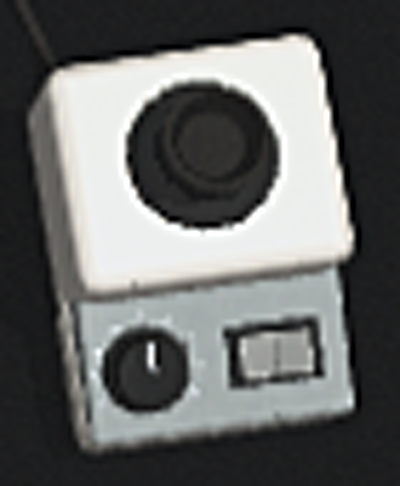

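Crop 1 shows that the tall tube is the one with its cap at (136,141), since its long body is visible in the side view. In crop 2 the cup centre is about (207,141), the rocker touch half (299,352) and the dial (145,369).

```bash
python3 - <<'E'
from h import *
C=cal('top')
g=lambda x,y,ox,oy:(ox+(x+.5)/5.714-.5,oy+(y+.5)/5.714-.5)
for n,p,z in [('tall',(136,141),.127),('s1',(66,74),.096),('s2',(228,75),.096),('s3',(308,155),.096)]:
    print(n,onz(C,g(*p,185,175),z).round(4))
for n,p,z in [('cupfl',(207,141),.12),('touch',(299,352),.066),('rockc',(277,353),.066),('rockL',(257,354),.066),('dial',(145,369),.074),
  ('topBL',(78,300),.1),('topBR',(354,257),.1),('topFR',(312,35),.1),('topFL',(52,75),.1)]:
    print(n,onz(C,g(*p,340,172),z).round(4))
E
```

```text
tall [0.5578 0.2083 0.127 ]
s1 [0.5951 0.2444 0.096 ]
s2 [0.5943 0.1724 0.096 ]
s3 [0.5578 0.1365 0.096 ]
cupfl [ 0.5652 -0.2069  0.12  ]
touch [ 0.48   -0.2551  0.066 ]
rockc [ 0.4796 -0.2452  0.066 ]
rockL [ 0.4792 -0.2362  0.066 ]
dial [ 0.4715 -0.1843  0.074 ]
topBL [ 0.4985 -0.1515  0.1   ]
topBR [ 0.5172 -0.2735  0.1   ]
topFR [ 0.6177 -0.2595  0.1   ]
topFL [ 0.5999 -0.143   0.1   ]
```

```bash
cat >> h.py <<'E'
from scipy.spatial.transform import Rotation as Ro
def go(xyz,yaw=None):
    s=sensors.sense(); R=Ro.from_euler('xyz',s['tcp_rot'],degrees=True).as_matrix()
    d=R.T@(np.array(xyz)-s['tool_pos'])/.4
    sp=0 if yaw is None else -((yaw-s['tcp_rot'][2]+180)%360-180)/90
    print('t',round(s['t'],2),'pos',s['tool_pos'].round(4),'rot',s['tcp_rot'].round(2),'F',s['wrist_force'].round(2),'dp',d.round(4),'spin',round(sp,4))
E
```

Request:
step_arm --motion '[{"dp": [-0.09,-0.117,0],"spin": 0.112,"gripper": 1},{"dp": [-0.18,-0.233,0],"spin": 0.224,"gripper": 1},{"dp": [-0.27,-0.35,0],"spin": 0.336,"gripper": 1},{"dp": [-0.36,-0.466,0],"spin": 0.448,"gripper": 1},{"dp": [-0.451,-0.583,0],"spin": 0.56,"gripper": 1}]'

```text
t: 0.82
tool_pos: [0.3049, 0.3037, 0.2227]
tcp_rot: [180.0, -0.0, 109.1]
wrist_force: [1.4, -0.6, 0.5]
gripper_width: 0.0413
finger_force: 0.0
```

```bash
python3 -c "
from h import *
go((.45,-.24,.2),8.7)"
```

```text
t 0.82 pos [0.3049 0.3037 0.2227] rot [179.97  -0.   109.09] F [ 1.37 -0.61  0.49] dp [-1.4031 -0.1017  0.0567] spin 1.1155
```

Request:
step_arm --motion '[{"dp": [-0.14,-0.01,0],"spin": 0.112,"gripper": 1},{"dp": [-0.28,-0.02,0],"spin": 0.224,"gripper": 1},{"dp": [-0.42,-0.03,0],"spin": 0.336,"gripper": 1},{"dp": [-0.56,-0.04,0],"spin": 0.448,"gripper": 1},{"dp": [-0.7,-0.05,0],"spin": 0.56,"gripper": 1}]'

```text
t: 1.45
tool_pos: [0.379, 0.0328, 0.223]
tcp_rot: [180.0, -0.0, 58.7]
wrist_force: [0.4, 0.0, 1.3]
gripper_width: 0.0008
finger_force: 0.0
```

```bash
python3 -c "
from h import *
go((.45,-.26,.2),8.7)"
```

```text
t 1.45 pos [0.379  0.0328 0.223 ] rot [ 1.7996e+02 -3.0000e-02  5.8660e+01] F [0.45 0.01 1.31] dp [-0.5329  0.5323  0.0575] spin 0.5551
```

Request:
step_arm --motion '[{"dp": [-0.107,0.106,0.01],"spin": 0.111,"gripper": 1},{"dp": [-0.213,0.213,0.02],"spin": 0.222,"gripper": 1},{"dp": [-0.32,0.32,0.03],"spin": 0.333,"gripper": 1},{"dp": [-0.426,0.426,0.045],"spin": 0.444,"gripper": 1},{"dp": [-0.533,0.532,0.057],"spin": 0.555,"gripper": 1}]'

```text
t: 2.08
tool_pos: [0.4513, -0.2599, 0.1997]
tcp_rot: [-180.0, -0.0, 8.7]
wrist_force: [1.8, 0.4, 1.1]
gripper_width: -0.0
finger_force: 0.0
```

```bash
python3 - <<'E'
from h import *
go((.4823,-.2630,.09),8.7)
C=cal('wrist'); im=read_camera('wrist')
print(-C[1].T@C[2])
for p in [(.4796,-.2452,.066),(.4815,-.2576,.066),(.5652,-.2069,.12),(.4715,-.1843,.074)]: print(proj(C,p).round(1))
cv2.imwrite('pics/w1.png',cv2.resize(im,(800,600),interpolation=cv2.INTER_CUBIC))
E
```

```text
t 2.08 pos [ 0.4513 -0.2599  0.1997] rot [-1.7999e+02 -1.0000e-02  8.6800e+00] F [1.81 0.43 1.11] dp [0.0753 0.0193 0.2742] spin -0.0003
[ 0.52508684 -0.2475816   0.36278668]
[274.1 167.3]
[288.5 167.3]
[231.7  40.2]
[201.  167.3]
```

View pics/w1.png

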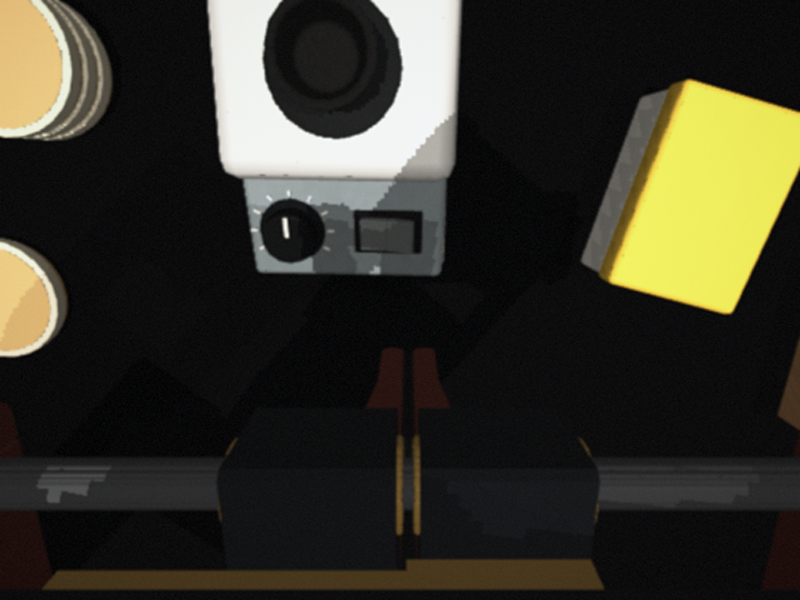

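The mixer lines up with the picture. The rocker is at about (388,233), dial (292,229), cup floor (328,58), and the closed fingertips span columns 382–436.

```bash
python3 - <<'E'
from h import *
C=cal('wrist'); k=.7
print(C[0][0,0], 38*.163/C[0][0,0])
for n,p,z in [('hinge',(388,234),.066),('end',(416,234),.066),('endL',(360,234),.066),('cupfl',(328,58),.12),('dial',(292,230),.074),('bezR',(422,232),.06),('bezL',(355,232),.06)]:
    print(n,onz(C,(p[0]*k,p[1]*k),z).round(4))
go((.4823,-.2630,.09),8.7)
E
```

```text
343.0869505368404 0.01805373241479464
hinge [ 0.4852 -0.2496  0.066 ]
end [ 0.4876 -0.2664  0.066 ]
endL [ 0.4827 -0.2328  0.066 ]
cupfl [ 0.5678 -0.213   0.12  ]
dial [ 0.4806 -0.1935  0.074 ]
bezR [ 0.4885 -0.2701  0.06  ]
bezL [ 0.4826 -0.2292  0.06  ]
t 2.12 pos [ 0.4536 -0.266   0.1997] rot [ 1.7974e+02 -1.3000e-01  8.1700e+00] F [ 2.53 -4.65  0.97] dp [0.0714 0.0015 0.2744] spin -0.0058
```

```bash
python3 - <<'E'
from h import *
for i in range(4): read_camera('wrist')
C=cal('wrist'); im=read_camera('wrist')
cv2.imwrite('pics/w2.png',cv2.resize(im[120:200,150:310],(800,400),interpolation=cv2.INTER_CUBIC))
np.savez('w2.npz',K=C[0],R=C[1],t=C[2])
go((.483,-.260,.085),8.7)
E
```

```text
t 2.38 pos [ 0.4506 -0.2569  0.1996] rot [-1.7994e+02  5.0000e-02  9.1000e+00] F [-0.49  0.2  -0.42] dp [0.079  0.0208 0.2864] spin 0.0044
```

View pics/w2.png

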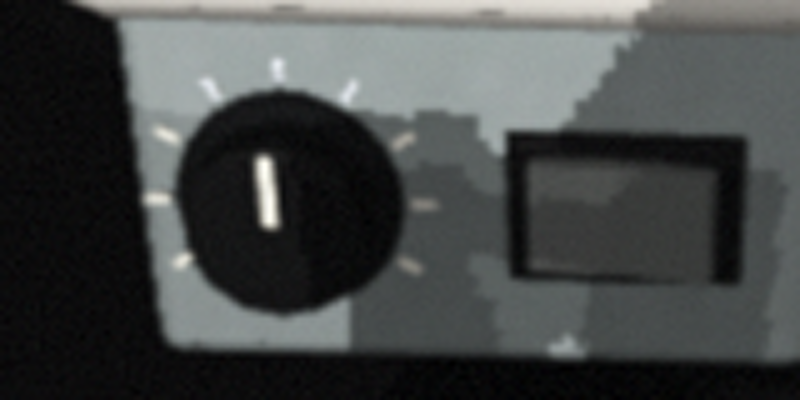

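Enlarged: the rocker bezel is centred at about (626,208) in the crop and the rocker spans columns 525–718. The dial is at (292,200).

```bash
python3 - <<'E'
from h import *
z=np.load('w2.npz');C=(z['K'],z['R'],z['t'])
for n,p,h in [('bezel',(626,208),.061),('rock',(622,217),.066),('right',(718,222),.066),('left',(525,215),.066),('dial',(292,200),.076)]:
    print(n,onz(C,(150+p[0]/5,120+p[1]/5),h).round(4))
go((.483,-.260,.085),8.7)
E
```

```text
bezel [ 0.483  -0.2426  0.061 ]
rock [ 0.482  -0.2422  0.066 ]
right [ 0.4838 -0.2587  0.066 ]
left [ 0.4797 -0.2256  0.066 ]
dial [ 0.4776 -0.1876  0.076 ]
t 2.38 pos [ 0.4506 -0.2569  0.1996] rot [-1.7994e+02  5.0000e-02  9.1000e+00] F [-0.49  0.2  -0.42] dp [0.079  0.0208 0.2864] spin 0.0044
```

Request:
step_arm --motion '[{"dp": [0.04,0.005,0.1],"spin": 0,"gripper": 1},{"dp": [0.084,0.01,0.2],"spin": 0,"gripper": 1},{"dp": [0.084,0.01,0.287],"spin": 0,"gripper": 1},{"dp": [0.084,0.01,0.287],"spin": 0,"gripper": 1},{"dp": [0.084,0.01,0.287],"spin": 0,"gripper": 1}]'

```text
t: 3.0
tool_pos: [0.4855, -0.2559, 0.0863]
tcp_rot: [180.0, -0.0, 9.1]
wrist_force: [0.4, 0.0, -0.3]
gripper_width: 0.0004
finger_force: 0.0
```

Request:
step_arm --motion '[{"dp": [0,0,0.015],"spin": 0,"gripper": 1},{"dp": [0,0,0.025],"spin": 0,"gripper": 1},{"dp": [0,0,0.035],"spin": 0,"gripper": 1},{"dp": [0,0,0.04],"spin": 0,"gripper": 1},{"dp": [0,0,0.04],"spin": 0,"gripper": 1}]'

```text
t: 3.62
tool_pos: [0.4856, -0.2572, 0.0694]
tcp_rot: [179.9, -0.1, 9.0]
wrist_force: [0.2, -2.2, 1.7]
gripper_width: 0.0005
finger_force: 2.1
```

Request:
step_arm --motion '[{"dp": [0,0,0.003],"spin": 0,"gripper": 1},{"dp": [0,0,0.006],"spin": 0,"gripper": 1},{"dp": [0,0,0.009],"spin": 0,"gripper": 1},{"dp": [0,0,0.01],"spin": 0,"gripper": 1},{"dp": [0,0,0.01],"spin": 0,"gripper": 1}]'

```text
t: 4.25
tool_pos: [0.4861, -0.2571, 0.0659]
tcp_rot: [179.9, -0.1, 9.0]
wrist_force: [1.0, -3.5, 8.7]
gripper_width: 0.0006
finger_force: 4.5
```

Request:
step_arm --motion '[{"dp": [0,0,0.003],"spin": 0,"gripper": 1},{"dp": [0,0,0.006],"spin": 0,"gripper": 1},{"dp": [0,0,0.008],"spin": 0,"gripper": 1},{"dp": [0,0,0.008],"spin": 0,"gripper": 1},{"dp": [0,0,0.008],"spin": 0,"gripper": 1}]'

```text
t: 4.88
tool_pos: [0.4863, -0.2572, 0.065]
tcp_rot: [179.9, -0.1, 9.0]
wrist_force: [-6.7, -0.3, 33.9]
gripper_width: 0.0004
finger_force: 16.7
```

Request:
step_arm --motion '[{"dp": [0,0,-0.08],"spin": 0,"gripper": 1},{"dp": [0,0,-0.2],"spin": 0,"gripper": 1},{"dp": [-0.05,0,-0.34],"spin": 0,"gripper": 1},{"dp": [-0.084,0,-0.34],"spin": 0,"gripper": 1},{"dp": [-0.084,0,-0.34],"spin": 0,"gripper": 1}]'

```text
t: 5.5
tool_pos: [0.4502, -0.2609, 0.1969]
tcp_rot: [-179.9, 0.1, 9.0]
wrist_force: [0.1, -0.6, -0.9]
gripper_width: 0.0004
finger_force: 0.0
```

```bash
python3 - <<'E'
from h import *
for i in range(4): read_camera('wrist')
C=cal('wrist'); im=read_camera('wrist')
a=cv2.resize(im[120:200,150:310],(800,400),interpolation=cv2.INTER_CUBIC)
b=cv2.resize(im[0:120,150:310],(800,600),interpolation=cv2.INTER_CUBIC)[:,:]
cv2.imwrite('pics/w3.png',cv2.resize(im[0:200,150:350],(600,600),interpolation=cv2.INTER_CUBIC))
np.savez('w3.npz',K=C[0],R=C[1],t=C[2])
go((.558,.2085,.2),0)
E
```

```text
t 5.75 pos [ 0.4516 -0.2613  0.1965] rot [-1.799e+02  1.100e-01  9.050e+00] F [ 0.1   0.2  -0.38] dp [ 0.4474 -1.118  -0.0077] spin 0.1005
```

View pics/w3.png

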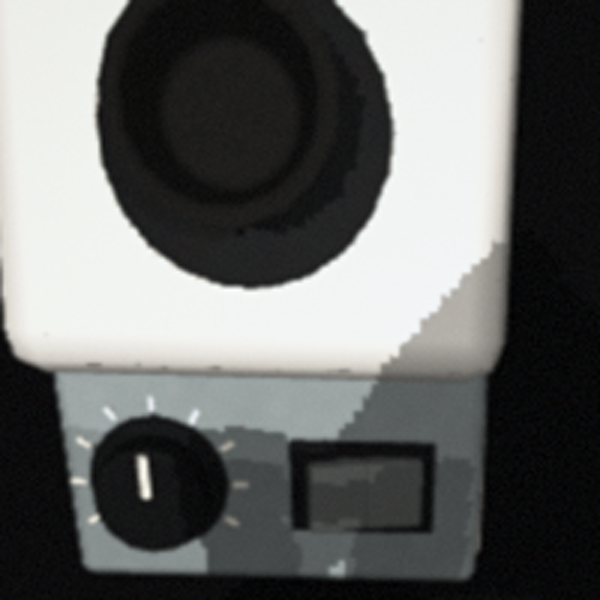

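The rocker now shows its hinge line at column 367 in the crop. The cup floor disc is centred at about (233,116).

```bash
python3 - <<'E'
from h import *
z=np.load('w3.npz');C=(z['K'],z['R'],z['t'])
print(onz(C,(150+233/3,116/3),.12))
go((.558,.2085,.2),0)
E
```

```text
[ 0.56468467 -0.20521965  0.12      ]
t 5.75 pos [ 0.4516 -0.2613  0.1965] rot [-1.799e+02  1.100e-01  9.050e+00] F [ 0.1   0.2  -0.38] dp [ 0.4474 -1.118  -0.0077] spin 0.1005
```

Request:
step_arm --motion '[{"dp": [0.05,-0.14,0],"spin": 0.02,"gripper": 0},{"dp": [0.11,-0.28,0],"spin": 0.04,"gripper": -0.36},{"dp": [0.17,-0.42,0],"spin": 0.06,"gripper": -0.36},{"dp": [0.22,-0.56,0],"spin": 0.08,"gripper": -0.36},{"dp": [0.28,-0.7,0],"spin": 0.1,"gripper": -0.36}]'

```text
t: 6.38
tool_pos: [0.5185, 0.0345, 0.1971]
tcp_rot: [180.0, 0.1, -0.0]
wrist_force: [0.5, 0.4, -0.3]
gripper_width: 0.047
finger_force: 0.0
```

```bash
python3 -c "
from h import *
go((.558,.2085,.2),0)"
```

```text
t 6.38 pos [0.5185 0.0345 0.1971] rot [ 1.8e+02  7.0e-02 -1.0e-02] F [ 0.52  0.41 -0.27] dp [ 0.0987 -0.4349 -0.0073] spin -0.0001
```

Request:
step_arm --motion '[{"dp": [0.03,-0.14,0],"spin": 0,"gripper": -0.36},{"dp": [0.06,-0.28,0],"spin": 0,"gripper": -0.36},{"dp": [0.099,-0.435,0],"spin": 0,"gripper": -0.36},{"dp": [0.099,-0.435,0],"spin": 0,"gripper": -0.36},{"dp": [0.099,-0.435,0],"spin": 0,"gripper": -0.36}]'

```text
t: 7.0
tool_pos: [0.5573, 0.2065, 0.1967]
tcp_rot: [179.9, 0.1, 0.1]
wrist_force: [0.6, -0.6, 0.3]
gripper_width: 0.0594
finger_force: 0.0
```

```bash
python3 - <<'E'
from h import *
for i in range(4): read_camera('wrist')
C=cal('wrist'); im=read_camera('wrist')
hsv=cv2.cvtColor(im,cv2.COLOR_BGR2HSV); m=cv2.inRange(hsv,(100,120,60),(125,255,255))
n,l,st,ce=cv2.connectedComponentsWithStats(m)
for i in range(1,n):
    if st[i,4]>80: print(st[i],ce[i].round(1),onz(C,ce[i],.127).round(4),onz(C,ce[i],.096).round(4))
cv2.imwrite('pics/w4.png',im)
go((.558,.2085,.2),0)
E
```

```text
[ 207  137   48   46 1669] [230.4 159.1] [0.6029 0.243  0.127 ] [0.599  0.2479 0.096 ]
[ 301  138   45   46 1605] [323. 160.] [0.6022 0.1802 0.127 ] [0.5982 0.1767 0.096 ]
[ 343  182   47   46 1662] [365.8 204.9] [0.5706 0.149  0.127 ] [0.5624 0.1414 0.096 ]
[ 251  190   51   51 1984] [276.  215.3] [0.563  0.2124 0.127 ] [0.5538 0.2132 0.096 ]
t 7.25 pos [0.5579 0.2052 0.1979] rot [ 1.7999e+02  2.0000e-02 -6.0000e-02] F [ 0.54 -0.37  0.16] dp [ 0.0002 -0.0083 -0.0053] spin -0.0007
```

View pics/w4.png

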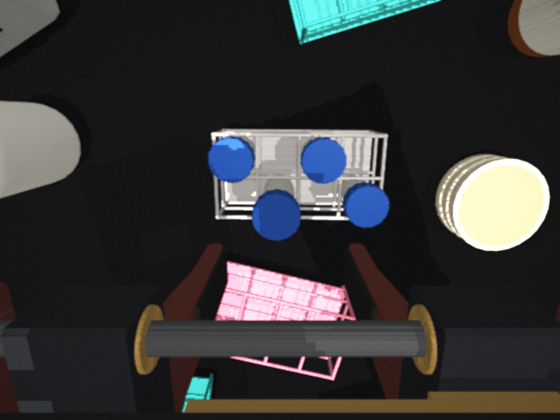

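Four caps are visible, with the tall one at (276,215). It agrees with the top view apart from a common 4 mm offset. I'll re-measure once the arm has settled.

```bash
python3 - <<'E'
from h import *
A=[]
for k in range(6):
    s=sensors.sense();C=cal('wrist'); im=read_camera('wrist')
    m=cv2.inRange(cv2.cvtColor(im,cv2.COLOR_BGR2HSV),(100,120,60),(125,255,255))
    n,l,st,ce=cv2.connectedComponentsWithStats(m)
    A.append(onz(C,[c for c,t in zip(ce[1:],st[1:]) if t[4]>1800][0],.123)[:2]); print(s['tool_pos'].round(4),A[-1].round(4))
E
```

```text
[0.5579 0.2052 0.1979] [0.5619 0.2126]
[0.558  0.2053 0.198 ] [0.5619 0.2125]
[0.558  0.2055 0.198 ] [0.5619 0.2126]
[0.5581 0.2056 0.1981] [0.5619 0.2126]
[0.5581 0.2058 0.1981] [0.5619 0.2126]
[0.5581 0.206  0.198 ] [0.5619 0.2125]
```

Request:
step_arm --motion '[{"dp": [0.005,-0.006,0.07],"spin": 0,"gripper": -0.36},{"dp": [0.005,-0.006,0.14],"spin": 0,"gripper": -0.36},{"dp": [0.005,-0.006,0.2],"spin": 0,"gripper": -0.36},{"dp": [0.005,-0.006,0.2],"spin": 0,"gripper": -0.36},{"dp": [0.005,-0.006,0.2],"spin": 0,"gripper": -0.36}]'

```text
t: 8.18
tool_pos: [0.5606, 0.209, 0.1187]
tcp_rot: [-180.0, -0.1, 0.0]
wrist_force: [-0.6, 0.9, 0.3]
gripper_width: 0.0597
finger_force: 0.0
```

```bash
python3 -c "
from h import *
go((.56,.2105,.073),0)"
```

```text
t 8.18 pos [0.5606 0.209  0.1187] rot [-1.7998e+02 -6.0000e-02  4.0000e-02] F [-0.56  0.86  0.26] dp [-0.0015 -0.0038  0.1142] spin 0.0004
```

Request:
step_arm --motion '[{"dp": [0,-0.001,0.04],"spin": 0,"gripper": -0.36},{"dp": [0,-0.001,0.08],"spin": 0,"gripper": -0.36},{"dp": [0,-0.001,0.114],"spin": 0,"gripper": -0.36},{"dp": [0,-0.001,0.114],"spin": 0,"gripper": -0.36},{"dp": [0,-0.001,0.114],"spin": 0,"gripper": -0.36}]'

```text
t: 8.8
tool_pos: [0.5601, 0.2092, 0.0722]
tcp_rot: [180.0, 0.0, 0.0]
wrist_force: [0.8, -0.0, -0.7]
gripper_width: 0.0597
finger_force: 0.0
```

Request:
step_arm --motion '[{"dp": [0,0,0],"spin": 0,"gripper": 1},{"dp": [0,0,0],"spin": 0,"gripper": 1},{"dp": [0,0,0],"spin": 0,"gripper": 1},{"dp": [0,0,0],"spin": 0,"gripper": 1},{"dp": [0,0,0],"spin": 0,"gripper": 1}]'

```text
t: 9.43
tool_pos: [0.5602, 0.2093, 0.0726]
tcp_rot: [-180.0, -0.0, 0.0]
wrist_force: [0.1, 0.2, 2.1]
gripper_width: 0.0344
finger_force: 30.0
```

Request:
step_arm --motion '[{"dp": [0,0,0],"spin": 0,"gripper": -0.36},{"dp": [0,0,0],"spin": 0,"gripper": -0.36},{"dp": [0,0,0],"spin": 0,"gripper": -0.36},{"dp": [0,0,-0.03],"spin": 0,"gripper": -0.36},{"dp": [0,0,-0.067],"spin": 0,"gripper": -0.36}]'

```text
t: 10.05
tool_pos: [0.56, 0.2092, 0.0999]
tcp_rot: [180.0, 0.0, 0.0]
wrist_force: [-0.8, 1.1, 0.0]
gripper_width: 0.0598
finger_force: 0.0
```

Request:
step_arm --motion '[{"dp": [0,0,0],"spin": 0,"gripper": -0.36},{"dp": [0,0,0],"spin": 0,"gripper": 1},{"dp": [0,0,0],"spin": 0,"gripper": 1},{"dp": [0,0,0],"spin": 0,"gripper": 1},{"dp": [0,0,0],"spin": 0,"gripper": 1}]'

```text
t: 10.68
tool_pos: [0.5598, 0.2091, 0.0988]
tcp_rot: [180.0, 0.0, 0.0]
wrist_force: [1.1, 0.3, -0.8]
gripper_width: 0.0345
finger_force: 30.0
```

Request:
step_arm --motion '[{"dp": [0,0,-0.03],"spin": 0,"gripper": 1},{"dp": [0,0,-0.12],"spin": 0,"gripper": 1},{"dp": [0,0,-0.24],"spin": 0,"gripper": 1},{"dp": [0,0,-0.36],"spin": 0,"gripper": 1},{"dp": [0,0,-0.42],"spin": 0,"gripper": 1}]'

```text
t: 11.3
tool_pos: [0.561, 0.2096, 0.2711]
tcp_rot: [-179.9, -0.3, 0.0]
wrist_force: [-0.4, 0.6, -1.0]
gripper_width: 0.0344
finger_force: 30.0
```

```bash
python3 - <<'E'
from h import *
im=read_camera('side'); C=cal('side'); p=proj(C,(.56,.209,.2)); print(p)
x,y=int(p[0]),int(p[1]); cv2.imwrite('pics/s2.png',cv2.resize(im[max(0,y-75):y+75,max(0,x-75):x+75],(600,600),interpolation=cv2.INTER_CUBIC))
go((.565,-.206,.265))
E
```

```text
[239.58152591 231.94731422]
t 11.35 pos [0.5621 0.21   0.2735] rot [-1.7985e+02 -4.4000e-01  4.0000e-02] F [1.52 0.94 1.29] dp [0.0063 1.04   0.0184] spin 0
```

View pics/s2.png

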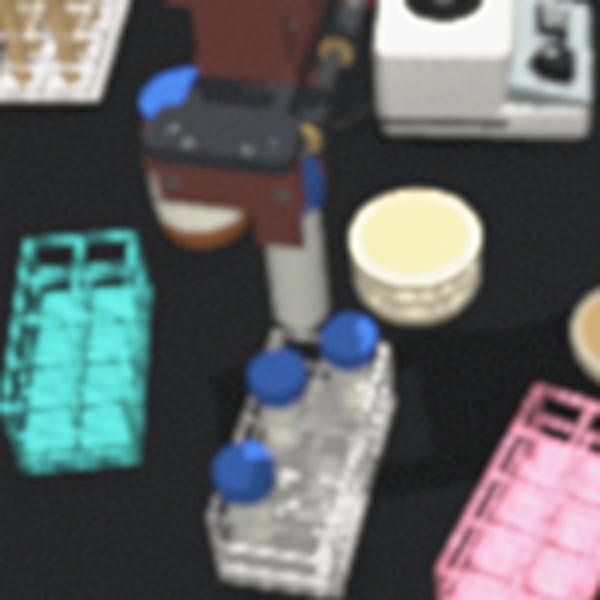

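The tube hangs upright, its axis matches the TCP to about 1 mm, and the three short tubes are still in the rack. Next I carry it to the cup.

Request:
step_arm --motion '[{"dp": [0.002,0.08,0],"spin": 0,"gripper": 1},{"dp": [0.004,0.18,0],"spin": 0,"gripper": 1},{"dp": [0.006,0.3,0],"spin": 0,"gripper": 1},{"dp": [0.008,0.42,0],"spin": 0,"gripper": 1},{"dp": [0.01,0.54,0],"spin": 0,"gripper": 1}]'

```text
t: 11.98
tool_pos: [0.5637, -0.0083, 0.2669]
tcp_rot: [-180.0, 0.0, 0.0]
wrist_force: [0.1, -0.5, -0.5]
gripper_width: 0.0346
finger_force: 30.0
```

Request:
step_arm --motion '[{"dp": [0,0.12,0],"spin": 0,"gripper": 1},{"dp": [0,0.24,0],"spin": 0,"gripper": 1},{"dp": [0,0.36,0],"spin": 0,"gripper": 1},{"dp": [0,0.45,0],"spin": 0,"gripper": 1},{"dp": [0,0.5,0],"spin": 0,"gripper": 1}]'

```text
t: 12.6
tool_pos: [0.5638, -0.2084, 0.2668]
tcp_rot: [-180.0, 0.0, -0.1]
wrist_force: [-0.1, 0.8, -0.8]
gripper_width: 0.0342
finger_force: 30.0
```

Request:
step_arm --motion '[{"dp": [0,0,0],"spin": 0,"gripper": 1},{"dp": [0,0,0],"spin": 0,"gripper": 1},{"dp": [0,0,0],"spin": 0,"gripper": 1},{"dp": [0,0,0],"spin": 0,"gripper": 1},{"dp": [0,0,0],"spin": 0,"gripper": 1}]'

```text
t: 13.22
tool_pos: [0.5644, -0.2063, 0.2672]
tcp_rot: [180.0, -0.0, 0.1]
wrist_force: [0.2, 0.0, -0.0]
gripper_width: 0.0345
finger_force: 30.0
```

```bash
python3 - <<'E'
from h import *
im=read_camera('top'); s=read_camera('side'); C=cal('side')
go((.565,-.206,.215),0)
p=proj(C,(.565,-.206,.18)).astype(int); print(p)
cv2.imwrite('pics/s3.png',cv2.resize(s[p[1]-50:p[1]+50,p[0]-50:p[0]+50],(600,600),interpolation=cv2.INTER_CUBIC))
E
```

```text
t 13.32 pos [ 0.5643 -0.2066  0.2671] rot [ 1.8e+02 -0.0e+00  6.0e-02] F [ 0.16 -0.05 -1.13] dp [ 0.0017 -0.0014  0.1303] spin 0.0007
[272 133]
```

Request:
step_arm --motion '[{"dp": [0,0,0.05],"spin": 0,"gripper": 1},{"dp": [0,0,0.1],"spin": 0,"gripper": 1},{"dp": [0,0,0.13],"spin": 0,"gripper": 1},{"dp": [0,0,0.14],"spin": 0,"gripper": 1},{"dp": [0,0,0.14],"spin": 0,"gripper": 1}]'

```text
t: 13.95
tool_pos: [0.5644, -0.2069, 0.2113]
tcp_rot: [180.0, -0.0, 0.0]
wrist_force: [0.2, 0.0, -0.3]
gripper_width: 0.0343
finger_force: 30.0
```

Request:
step_arm --motion '[{"dp": [0,0,0.005],"spin": 0,"gripper": 1},{"dp": [0,0,0.01],"spin": 0,"gripper": 1},{"dp": [0,0,0.012],"spin": 0,"gripper": 1},{"dp": [0,0,0.012],"spin": 0,"gripper": 1},{"dp": [0,0,0.012],"spin": 0,"gripper": 1}]'

```text
t: 14.58
tool_pos: [0.5645, -0.2068, 0.2066]
tcp_rot: [180.0, -0.0, 0.0]
wrist_force: [-0.6, 0.9, 2.6]
gripper_width: 0.0342
finger_force: 30.0
```

Contact came at the predicted height. Now about 5 mm more, guided by force.

Request:
step_arm --motion '[{"dp": [0,0,0.003],"spin": 0,"gripper": 1},{"dp": [0,0,0.006],"spin": 0,"gripper": 1},{"dp": [0,0,0.009],"spin": 0,"gripper": 1},{"dp": [0,0,0.011],"spin": 0,"gripper": 1},{"dp": [0,0,0.011],"spin": 0,"gripper": 1}]'

```text
t: 15.2
tool_pos: [0.5647, -0.2069, 0.2024]
tcp_rot: [180.0, -0.1, 0.0]
wrist_force: [-0.6, 1.0, 6.4]
gripper_width: 0.0346
finger_force: 30.0
```

```bash
python3 - <<'E'
from h import *
for i in range(6):
    read_camera('top'); s=sensors.sense(); print(s['tool_pos'].round(4),s['wrist_force'].round(2))
E
```

```text
[ 0.5647 -0.2069  0.2024] [-0.72  1.06  6.18]
[ 0.5647 -0.2069  0.2025] [-0.2   0.69  5.9 ]
[ 0.5647 -0.2069  0.2025] [-0.83  0.87  6.71]
[ 0.5647 -0.2069  0.2025] [-0.38  0.87  6.73]
[ 0.5647 -0.2069  0.2025] [-0.06  0.51  6.25]
[ 0.5647 -0.2069  0.2025] [-0.45  0.5   6.22]
```

Request:
step_arm --motion '[{"dp": [0,0,0.0012],"spin": 0,"gripper": 1},{"dp": [0,0,0.0024],"spin": 0,"gripper": 1},{"dp": [0,0,0.0024],"spin": 0,"gripper": 1},{"dp": [0,0,0.0024],"spin": 0,"gripper": 1},{"dp": [0,0,0.0024],"spin": 0,"gripper": 1}]'

```text
t: 16.12
tool_pos: [0.5648, -0.2069, 0.2017]
tcp_rot: [180.0, -0.1, 0.0]
wrist_force: [-0.3, 0.9, 7.1]
gripper_width: 0.0343
finger_force: 30.0
```

```bash
python3 - <<'E'
from h import *
F=[]
for i in range(50):
    read_camera('wrist'); s=sensors.sense(); F.append(s['wrist_force'])
print(s['t'],s['tool_pos'].round(4),s['tcp_rot'],np.mean(F,0).round(2),s['finger_force'])
im=read_camera('wrist'); a=read_camera('side')
C=cal('side'); p=proj(C,(.565,-.206,.14)).astype(int)
L=cv2.resize(a[p[1]-50:p[1]+50,p[0]-40:p[0]+60],(400,400),interpolation=cv2.INTER_CUBIC)
R=cv2.resize(im,(400,300)); R=np.vstack([R,np.zeros((100,400,3),np.uint8)])
cv2.imwrite('pics/f.png',np.hstack([L,R]))
E
```

```text
18.625 [ 0.5648 -0.2069  0.2016] [ 1.79978839e+02 -7.48175713e-02  3.59396684e-02] [-0.36  0.91  7.59] 30.001143515110016
```

View pics/f.png

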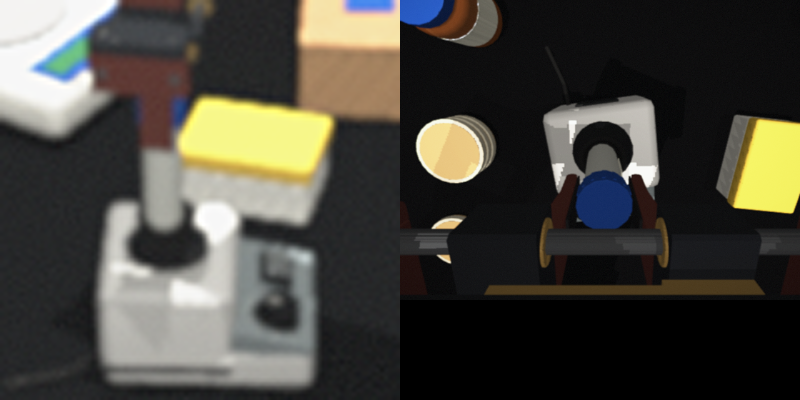

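The tube stands upright in the cup at (165,240) in the left panel, held by its cap, and the gripper is clear of the mixer. Wrist force of 7.6 N plus the tube's weight means about 5 mm down, held for more than 2.5 s.

```bash
python3 -c "
from h import *
print(order.hand_in())"
```

```text
the job is handed in; nothing more can be done
None
```

I handed the job in with the tube still gripped and pressing the cup down about 5 mm (judged from force and height), held for over 2.5 s; I pushed the rocker to its firm stop on the touch side, but its tilt was not clear in the images and the hand-in gave no verdict.

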